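# Lock the check-source box with the flat screwdriver

### The job

Lock the slotted lock screw on the lid of the check-source box: take the flat screwdriver (the one with the flat wing handle) out of its stand, set its blade fully into the slot, so that its guard disc sits down on the collar, and turn the screw clockwise as far as its stop. Let go and leave the screwdriver standing upright in the slot; leave the round-handled driver in its stand.

Things in the scene. Friction and masses are not known exactly. Their poses are not given: they have to be found in the camera images.
- flat_driver_handle (a point): Centre of the flat screwdriver's handle: upright black wing, 44 mm wide (x), 12 thick (y), 40 high (z up); loose, 0.12 kg. A 44 mm steel guard disc, 5 mm thick, has its underside 32 mm below this point, resting on a round stand 45 mm high, 72 mm wide at its foot; lifts straight out. The blade, in line with the wing (along x), 20 mm wide, 5 thick (tip 2.6), reaches 50 mm below this point.
- slot_centre (a point): Centre of the top of the slotted brass screw (32 mm wide; x along the slot, z up; turns with it), in a collar (bore 33, outside 44, its top 10 mm above this point) on the lid of a fixed grey box 174x94x45 mm. Slot 9 mm wide, 8.5 deep, open-ended. Blade fully in: disc rests on the collar, handle centre 42 mm above this point; not in: 50 mm. The lid's other collar, 84 mm away, holds a hexagon screw.
- slot_screw (a joint): Turn of the slotted screw in rad: 0 open, grows clockwise seen from above, stop at 1.05 (locked: slot straight across the lid, parallel to its short sides). Starts between 0 and 0.3, stays where it is left, turns stiffly (0.06 N m). The blade has about 0.2 rad of play either way in the slot before it drives the screw.
- socket_driver_handle (a point): Centre of the handle of the other driver, to be left alone in its equal stand at least 0.1 m from the flat one (either may be the left one): a round ribbed black handle 32 mm across, 40 mm high, on an equal guard disc; z up. This point is 77 mm above the worktop.
Things that resemble listed ones, but are neither listed nor needed, are in the scene too. Leave any yellow look-alike of the part that bears flat_driver_handle alone.

How it is judged (in metres and radians):
On the way, in this order (a step that is already met when the one before it is completed fails the run):
1. the blade is fully in the slot, the screw not yet turned to its stop (horizontal distance between flat_driver_handle and slot_centre below 0.012 m and z of flat_driver_handle in the frame of slot_centre below 0.0455 m and angle between the x axis of flat_driver_handle and the x axis of slot_centre, either way round below 0.35 rad and value of joint slot_screw below 0.8 rad), for 0.1 s.
2. the screw is turned to its stop (value of joint slot_screw above 0.87 rad), for 0.1 s.
At the end, for the whole second after the job is handed in: The slotted screw is within 10 degrees of its stop (joint over 0.87 rad), and the released flat screwdriver stands in the slot: blade in (handle's centre less than 46.5 mm above the screw's face and within 14 mm of its axis), upright to within 0.2 rad (value of joint slot_screw above 0.87 rad and horizontal distance between flat_driver_handle and slot_centre below 0.014 m and z of flat_driver_handle in the frame of slot_centre below 0.0465 m and angle between flat_driver_handle's own z axis and vertical below 0.2 rad); the robot touches nothing.
It fails at once if the round-handled driver is taken out of its stand or knocked over (distance of socket_driver_handle from where it was at the start of the episode above 0.03 m or angle between socket_driver_handle's own z axis and vertical above 0.3 rad).
It also fails if it takes over 38 s, if anything falls off the work surface, if the arm or the gripper's body presses on something with over 40 N, if the wrist force passes 120 N, or if a joint passes its speed limit or range.

### The arm

A 6-joint arm with a two-finger parallel gripper is mounted at the origin on a cart in front of the work surface, level with it; the furniture and walls round the work are solid. World frame = base frame: x ahead of the robot, y to its left, z up, the work surface at z = 0. Lengths are in mm, angles in rad, forces in N, time in s.
With the tool pointing down it reaches from about 275 to 1000 mm from the base axis. Payload 8.4 kg.
Tool frame: the origin (TCP) lies midway between the tips of the shut fingers; the grasp point (between the pads) lies 19 mm behind it; z points along the fingers, y is the direction in which the jaws open and shut (so a half turn about z gives the same grasp; the last joint's range is limited). The gripper opens to 85 mm and grips with 20 to 120 N. Pads are 22 mm wide; open, the fingers measure 114 mm over their backs; the gripper's body (76 mm by 85 mm) begins 54 mm behind the grasp point. The pads swing forward as they close: fully open they stand 13 mm farther back than shut.
Start: joints at [-1.29, 0.353, 1.633, -0, 1.155, -0.002], TCP at [174.402, -600.177, 231.281] pointing down, gripper open.
Joint ranges: [-2.63, 2.63], [-0.92, 2.1], [0.06, 2.66], [-1.3, 4.44], [0, 2.69], [-3.02, 3.02]. Speed limits (rad/s): [2.22, 2.22, 2.79, 3.14, 3.14, 3.14].

### API

Orientations are given as a rotation vector (axis times angle).
In Python, from cell import observe, camera, calibration, hand_in gives the robot as it stands.
- The arm moves only by the tool move_arm, never from a script. Its argument "increments" is one flat list of numbers, 6 for each row, row after row: the shift along the tool's x, y, z in units of 20 mm (1.0 is 20 mm), then the turn, a rotation vector about the tool's x, y, z in units of 0.08 rad (1.0 is 0.08 rad). A call has 1 to 12 rows; each row shifts and turns the commanded pose from where the row before left it, along the tool's axes as they then stand; what a row does not reach is not made up. A row lasts 1/12 s, in which the tool goes at most 41.7 mm and 7.16 degrees, less where a joint would pass 70% of its speed; a pose out of reach is approached as far as the arm can. A call with a number of a shift or a turn outside -1 to 1 is refused whole. A call with a gripper value outside its range is refused whole. "jaw" is the opening, from -1 (shut) to 1 (fully open), so that 0 is half open, set as the call begins (left out, the last holds). The fingers move at their own pace and stop on an object; "force" is the grip in N (left out, the last holds). Time passes only in rows, so rows that do not move let the fingers close. It gives the time, the measured TCP pose, the force and the opening at its end, in the units of the state.
- observe(): the state, without advancing time (a new reading comes with each control period).
- camera(name): name is "scene" or "top" or "wrist"; returns (picture, depth): 384x512x3 uint8, red, green, blue; 384x512 float32, mm along the optical axis (not along the pixel's ray), 0 where there is no reading.
- calibration(name): a dict with "camera_matrix" (3x3 intrinsics, pixels), "k1" (the pictures are not rectified: a ray, as slopes to the right and down, at radius r is drawn at 1 + k1 r^2 times it, then the intrinsics apply), "rvec" (rotation vector, rad) and "tvec" (3), from world to camera coordinates, as OpenCV has them. Camera axes: x right, y down, z forward; pixel columns grow to the right and rows downward; lengths in mm; the calibration is good to about 2 mm. A picture is of the moment at which its call begins: read the wrist's pose just before it. calibration takes no time and is no camera call; for the wrist camera it gives the pose at the moment of the call.
- hand_in(): hands the job in, once; it reports no verdict.
The state is a dict: "time": time; "qpos": joint angles; "qd": joint speeds; "effort": joint torques, N m; "ee_pos": TCP position; "eef_rot": TCP orientation; "wrist_force": force on the tool from outside, world axes, zero at the start; "torque": the same for the moment, N m; "finger_gap": finger opening in mm.
Only numpy, scipy, OpenCV 4.12 (cv2) and the standard library are available. Lean on these libraries where they do the work, as an engineer would, in place of code of your own. Each camera call takes 0.05 s, during which the arm holds its last target.

## Working session

There is one attempt and no reset: what is moved stays moved. The work goes in short steps, Python scripts to look and compute and a tool call to move; the robot and the scene stay as the last step left them, time stands still between calls to the robot, and variables do not carry over. Pictures are saved under pics/ and viewed, and the job is handed in when it is done.

Besides the shell and the picture viewer there is one more tool, called as name(argument=value, ...) on one line, values as JSON. move_arm: Moves the arm, as the interface text tells. Its arguments: {"type":"object","properties":{"increments":{"type":"array","items":{"type":"number","minimum":-1,"maximum":1}},"jaw":{"type":"number"},"force":{"type":"number"}},"required":["increments"]}

```bash
mkdir -p pics; ls
cat > h.py <<'E'
import numpy as np, cv2
from cell import observe, camera, calibration, hand_in
def snap(n,f):
    c=calibration(n); im,d=camera(n); cv2.imwrite(f'pics/{f}.png',cv2.cvtColor(im,cv2.COLOR_RGB2BGR)); np.savez(f'pics/{f}.npz',im=im,d=d,K=c['camera_matrix'],k1=c['k1'],r=c['rvec'],t=c['tvec']); return im,d,c
def load(f):
    z=np.load(f'pics/{f}.npz'); return z['im'],z['d'],dict(camera_matrix=z['K'],k1=float(z['k1']),rvec=z['r'],tvec=z['t'])
def rays(c,uv):
    uv=np.asarray(uv,float).reshape(-1,1,2); K=np.array(c['camera_matrix'],float)
    p=cv2.undistortPoints(uv,K,np.array([c['k1'],0,0,0,0.])).reshape(-1,2)
    R=cv2.Rodrigues(np.array(c['rvec'],float))[0]; t=np.array(c['tvec'],float).ravel()
    return p,R,t,-R.T@t
def onplane(c,uv,z):
    p,R,t,o=rays(c,uv); d=np.c_[p,np.ones(len(p))]@R
    return o+d*((z-o[2])/d[:,2])[:,None]
def pts(c,uv,dep):
    p,R,t,o=rays(c,uv); return (np.c_[p,np.ones(len(p))]*np.asarray(dep)[:,None]-t)@R
def proj(c,X):
    return cv2.projectPoints(np.asarray(X,float).reshape(-1,1,3),np.array(c['rvec'],float),np.array(c['tvec'],float),np.array(c['camera_matrix'],float),np.array([c['k1'],0,0,0,0.]))[0].reshape(-1,2)
E
python3 - <<'E'
from h import *
o=observe(); print(o)
for n in('scene','top','wrist'): 
    im,d,c=snap(n,n+'0'); print(n,c)
E
```

```text
pics
{'time': 0.0, 'qpos': array([-1.29040475e+00,  3.53671671e-01,  1.63413312e+00,  7.26337631e-06,
        1.15520057e+00, -2.41731515e-03]), 'qd': array([ 0.00112878, -0.00068141,  0.00137559, -0.00139531, -0.00143039,
       -0.00071842]), 'effort': array([-4.85191660e-03, -6.05256557e+01, -3.42064083e+01, -4.47228012e-04,
        9.34349519e-03, -8.51683831e-05]), 'ee_pos': array([ 174.26850601, -599.71587864,  230.54742559]), 'eef_rot': array([-3.10885115e+00, -4.42554343e-01,  2.96963393e-04]), 'wrist_force': array([-0.0723602 , -0.13074781, -0.04577886]), 'torque': array([-0.02851146,  0.01173757,  0.03000041]), 'finger_gap': 85.54785468309949}
scene {'camera_matrix': array([[453.88648621,   0.        , 255.72353706],
       [  0.        , 453.88648621, 199.53196969],
       [  0.        ,   0.        ,   1.        ]]), 'k1': 0.011394638627173007, 'rvec': array([ 0.71221937, -2.58572289,  1.1914464 ]), 'tvec': array([487.93270225, 212.14190746, 728.66554404])}
top {'camera_matrix': array([[426.79484083,   0.        , 257.31121401],
       [  0.        , 426.79484083, 185.44827648],
       [  0.        ,   0.        ,   1.        ]]), 'k1': -0.050927051143845714, 'rvec': array([ 2.15031853, -2.16975759,  0.11014962]), 'tvec': array([ 68.76319245, 508.58972433, 868.78284896])}
wrist {'camera_matrix': array([[273.77944091,   0.        , 251.23900385],
       [  0.        , 273.77944091, 191.59100924],
       [  0.        ,   0.        ,   1.        ]]), 'k1': 0.003948365417854366, 'rvec': array([-2.32354022,  1.74154763,  0.25225487]), 'tvec': array([-623.94723951,  -37.85273798,  379.28345444])}
```

View pics/scene0.png

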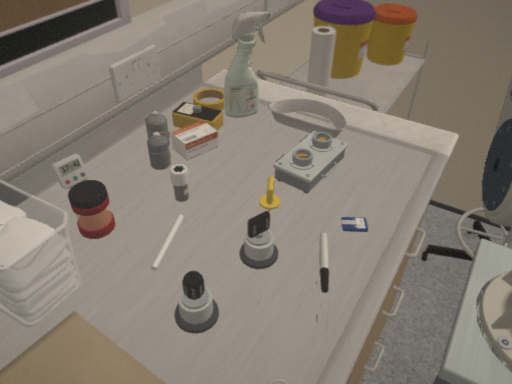

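View pics/top0.png

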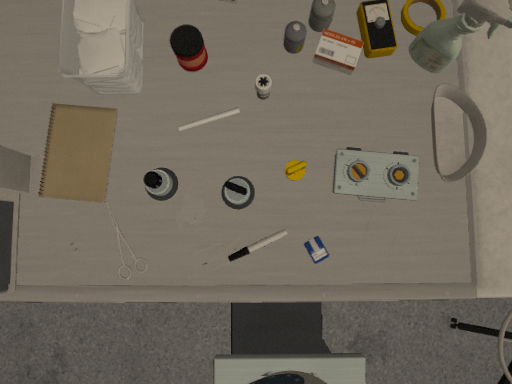

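The flat black wing driver is at scene (259,235) and top (237,188). The round driver is at top (155,182), and the yellow look-alike lies at top (295,170). The box is at top (376,174), with two collars at (358,172) and (399,176). I'll enlarge these.

Run:
```python
import cv2,numpy as np
t=cv2.imread('pics/top0.png'); s=cv2.imread('pics/scene0.png')
a=cv2.resize(t[145:215,210:280],(400,400),interpolation=2); b=cv2.resize(t[145:205,330:420],(400,267),interpolation=2)
c=cv2.resize(s[200:270,225:295],(400,400),interpolation=2); d=cv2.resize(s[125:190,270:350],(400,325),interpolation=2)
o=np.zeros((600,800,3),np.uint8); 
o=np.zeros((800,800,3),np.uint8);o[:400,:400]=a;o[:267,400:]=b;o[400:,:400]=c;o[400:725,400:]=d
cv2.imwrite('pics/crop0.png',cv2.resize(o,(600,600)))
```

```text
(no output)
```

View pics/crop0.png

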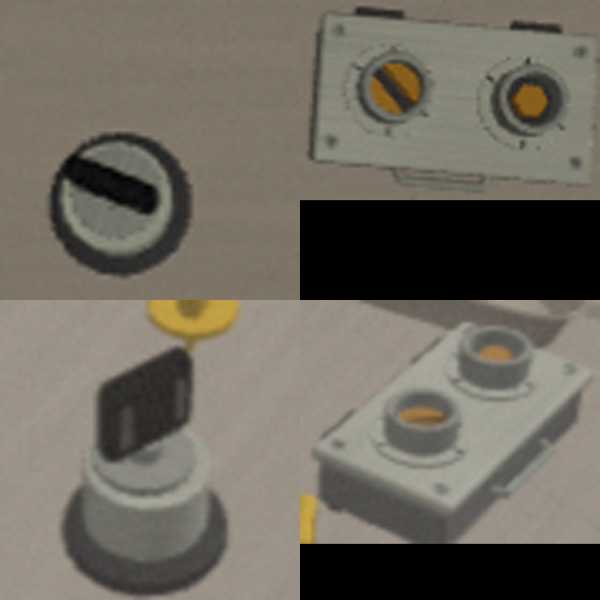

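View pics/wrist0.png

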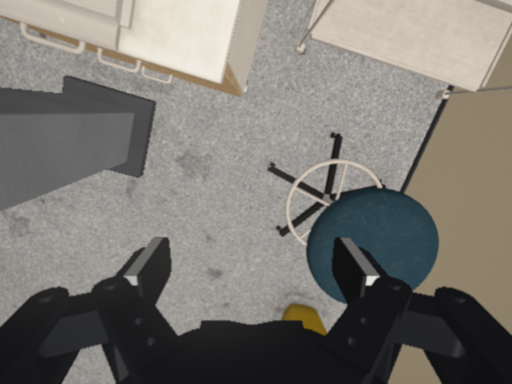

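The crop confirms it: the black flat wing at top (237,188) is the flat driver, and the slotted screw is the left collar at top (358,172). The right collar holds the hexagon screw. Next I measure both.

Run:
```python
from h import *
im,d,c=load('top0'); 
g=im.max(2)
def reg(m,u0,u1,v0,v1):
    q=np.zeros_like(m); q[v0:v1,u0:u1]=m[v0:v1,u0:u1]; return q
m=reg((g<40),220,252,170,205)
n,l,st,ce=cv2.connectedComponentsWithStats(m.astype(np.uint8)); print(st,ce)
v,u=np.nonzero(m); P=pts(c,np.c_[u,v],d[v,u]); print('wing z',np.percentile(P[:,2],[5,50,95]),'meanxy hi',P[P[:,2]>90].mean(0))
hi=P[:,2]>88
Q=onplane(c,np.c_[u,v][hi],97); r=cv2.minAreaRect(Q[:,:2].astype(np.float32)); print('minrect',r, Q.mean(0))
# guard+stand colored circle
def plane_fit(name,u0,u1,v0,v1):
    v,u=np.mgrid[v0:v1,u0:u1]; v=v.ravel();u=u.ravel(); return u,v,pts(c,np.c_[u,v],d[v,u])
u,v,P=plane_fit('',225,252,172,208)
k=(P[:,2]>42)&(P[:,2]<58); print('disc',P[k].mean(0), cv2.minEnclosingCircle(P[k][:,:2].astype(np.float32)))
# box
u,v,P=plane_fit('',320,435,140,210)
k=(P[:,2]>38)&(P[:,2]<52); print('lid z',np.median(P[k][:,2]),cv2.minAreaRect(P[k][:,:2].astype(np.float32)))
for (cu,cv_) in((358,172),(399,176)):
    u,v,P=plane_fit('',cu-14,cu+15,cv_-14,cv_+15)
    h=np.histogram(P[:,2],bins=np.arange(30,85,2.5)); print(list(zip(h[1],h[0])))
    k=P[:,2]>52
    I=im[v,u].astype(int); br=(I[:,0]-I[:,2]>60); print('brass z',np.percentile(P[br][:,2],[10,50,90]),P[br].mean(0))
    k=(P[:,2]>60)
    print('collar',cv2.minEnclosingCircle(P[k][:,:2].astype(np.float32)) if k.sum()>3 else 0)
```

```text
[[     0      0    512    384 196455]
 [   242    177      1      1      1]
 [   223    181     24     14    144]
 [   222    190      1      4      4]
 [   222    195      2      3      4]] [[255.51628108 191.50290397]
 [242.         177.        ]
 [235.22222222 187.52083333]
 [222.         191.5       ]
 [222.75       195.75      ]]
wing z [ 9.10759098 94.47837556 97.35987649] meanxy hi [498.76245848 106.44764682  94.91987183]
minrect ((498.3105773925781, 105.85794067382812), (43.042179107666016, 11.216711044311523), 67.63463592529297) [498.54184198 106.32386245  97.        ]
disc [494.94923279 105.6319109   47.15061053] ((497.5446472167969, 106.54771423339844), 26.757518768310547)
lid z 44.08367530001612 ((531.90771484375, -184.31536865234375), (174.3800048828125, 99.28980255126953), 84.31769561767578)
[(np.float64(30.0), np.int64(0)), (np.float64(32.5), np.int64(0)), (np.float64(35.0), np.int64(0)), (np.float64(37.5), np.int64(2)), (np.float64(40.0), np.int64(48)), (np.float64(42.5), np.int64(196)), (np.float64(45.0), np.int64(187)), (np.float64(47.5), np.int64(83)), (np.float64(
[... 751 characters left out ...]
(np.float64(42.5), np.int64(160)), (np.float64(45.0), np.int64(158)), (np.float64(47.5), np.int64(114)), (np.float64(50.0), np.int64(52)), (np.float64(52.5), np.int64(23)), (np.float64(55.0), np.int64(28)), (np.float64(57.5), np.int64(58)), (np.float64(60.0), np.int64(32)), (np.float64(62.5), np.int64(57)), (np.float64(65.0), np.int64(95)), (np.float64(67.5), np.int64(17)), (np.float64(70.0), np.int64(0)), (np.float64(72.5), np.int64(0)), (np.float64(75.0), np.int64(0)), (np.float64(77.5), np.int64(0)), (np.float64(80.0), np.int64(0))]
brass z [55.87076787 58.60234926 60.2048652 ] [ 525.17421774 -224.78195991   58.4379725 ]
collar ((469.7415466308594, -94.94892883300781), 162.89930725097656)
```

```bash
cat >> h.py <<'E'
def tool(): 
    o=observe(); return np.array(o['ee_pos']),cv2.Rodrigues(np.array(o['eef_rot']))[0],o
def delta(X):
    p,R,o=tool(); return (R.T@(np.array(X,float)-p))/20
def yaw():
    p,R,o=tool(); return np.degrees([np.arctan2(R[1,0],R[0,0]),np.arctan2(R[1,1],R[0,1])])
E
python3 - <<'E'
from h import *
p,R,o=tool(); _,_,c=load('wrist0'); Rc=cv2.Rodrigues(c['rvec'])[0]; C=-Rc.T@c['tvec'].ravel()
print('cam in tool',R.T@(C-p)); print('cam axes in tool cols x,y,z\n',np.round(R.T@Rc.T,3)); print(delta([498.4,106.2,200]),yaw())
E
```

```text
cam in tool [  71.25720605   -0.2627484  -142.7454493 ]
cam axes in tool cols x,y,z
 [[ 0.001 -0.96  -0.281]
 [ 1.     0.002 -0.   ]
 [ 0.001 -0.281  0.96 ]]
[ 25.41068073 -29.37599307   1.56923282] [ 16.20176844 -73.79822881]
```

move_arm(increments=[0.85, -1, 0, 0, 0, 0, 0.85, -1, 0, 0, 0, 0, 0.85, -1, 0, 0, 0, 0, 0.85, -1, 0, 0, 0, 0, 0.85, -1, 0, 0, 0, 0, 0.85, -1, 0, 0, 0, 0, 0.85, -1, 0, 0, 0, 0, 0.85, -1, 0, 0, 0, 0, 0.85, -1, 0, 0, 0, 0, 0.85, -1, 0, 0, 0, 0, 0.85, -1, 0, 0, 0, 0, 0.85, -1, 0, 0, 0, 0], jaw=1, force=60)

```text
time: 1.15
ee_pos: [303.5, -311.5, 231.2]
eef_rot: [-3.11, -0.442, 0.0]
wrist_force: [1.0, -0.2, 0.8]
finger_gap: 85.4
```

move_arm(increments=[1, -0.4, 0.25, 0, 0, 0, 1, -0.4, 0.25, 0, 0, 0, 1, -0.4, 0.25, 0, 0, 0, 1, -0.4, 0.25, 0, 0, 0, 1, -0.4, 0.25, 0, 0, 0, 1, -0.4, 0.25, 0, 0, 0, 1, -0.4, 0.25, 0, 0, 0, 1, -0.4, 0.25, 0, 0, 0, 1, -0.4, 0.25, 0, 0, 0, 1, -0.4, 0.25, 0, 0, 0, 1, -0.4, 0.25, 0, 0, 0, 0, 0, 0, 0, 0, 0])

```text
time: 2.15
ee_pos: [492.1, -165.0, 175.4]
eef_rot: [-3.109, -0.445, -0.001]
wrist_force: [-0.6, 0.0, 0.8]
finger_gap: 85.7
```

Run:
```python
from h import *
print(observe()['ee_pos']); im,d,c=snap('wrist','wr1')
q=proj(c,[[535,-143,55.5],[498,106,97]]); print(q)
u,v=q[0].astype(int)
cr=im[max(0,v-60):v+60,max(0,u-80):u+80,::-1]; cv2.imwrite('pics/wr1c.png',cv2.resize(cr,None,fx=5,fy=5,interpolation=2)[:600,:800]); print(max(0,u-80),max(0,v-60),cr.shape)
```

```text
[ 492.08866599 -164.98700043  175.37615527]
[[242.05074391 137.72323977]
 [-87.93703148  96.12226495]]
162 77 (120, 160, 3)
```

View pics/wr1c.png

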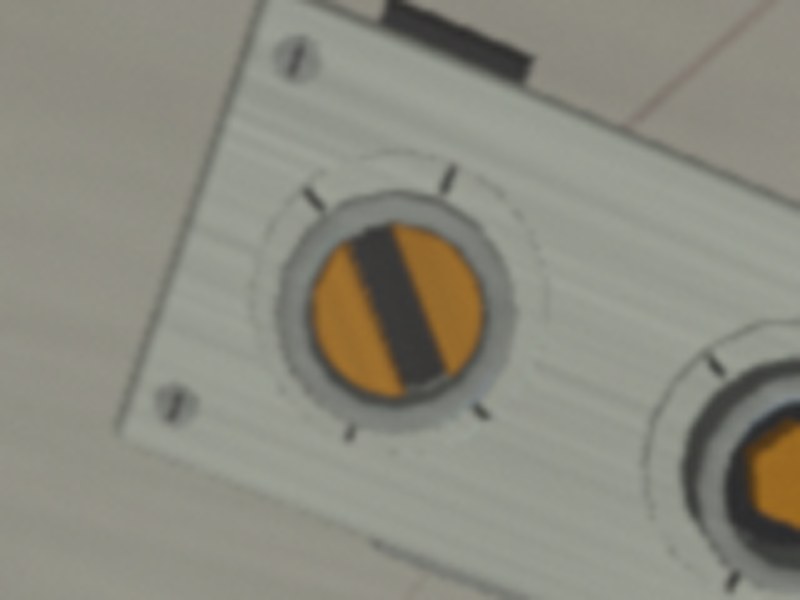

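View pics/wr1.png

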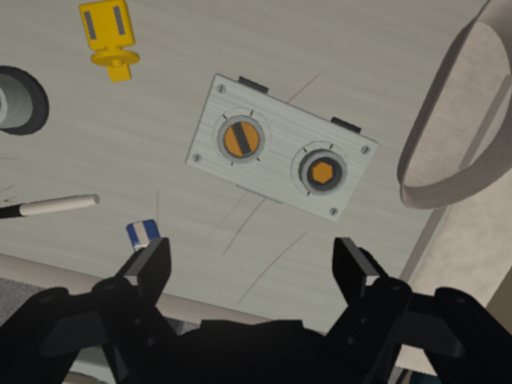

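The wrist view shows the slotted screw at (241,139) with its slot running (236,124) to (248,154), and the hexagon screw at (322,172). I measure the slot centre, the slot angle and the lid direction.

```bash
python3 - <<'E'
from h import *
im,d,c=load('wr1'); I=im.astype(int)
br=((I[:,:,0]-I[:,:,2])>50); q=np.zeros_like(br); q[110:200,205:350]=br[110:200,205:350]
n,l,st,ce=cv2.connectedComponentsWithStats(q.astype(np.uint8)); 
for i in range(1,n):
    if st[i,4]>20: print(st[i],ce[i],)
def ang(P):
    P=P[:,:2]-P[:,:2].mean(0); w,V=np.linalg.eigh(P.T@P); return np.degrees(np.arctan2(V[1,1],V[0,1]))%180,np.sqrt(w/len(P)*12)
sc=np.zeros_like(q); sc[110:170,215:270]=q[110:170,215:270]
v,u=np.nonzero(sc); print('depth z brass',np.median(pts(c,np.c_[u,v],d[v,u])[:,2]))
Q=onplane(c,np.c_[u,v],55.5)
print('brass hull circle',cv2.minEnclosingCircle(Q[:,:2].astype(np.float32)),Q.mean(0))
h=cv2.convexHull(np.c_[u,v].astype(np.int32)); mk=np.zeros(q.shape,np.uint8); cv2.fillConvexPoly(mk,h,1)
M=(mk>0)&(I.max(2)<90); v,u=np.nonzero(M); S=onplane(c,np.c_[u,v],55.5); print('slot',S.mean(0),ang(S))
S=onplane(c,np.c_[u,v],47); print('slot at floor',S.mean(0))
hx=np.zeros_like(q); hx[150:200,300:350]=q[150:200,300:350]; v,u=np.nonzero(hx); H=onplane(c,np.c_[u,v],57).mean(0); print('hex',H)
A=np.array([535,-143]); 
# collar top ring from depth
v,u=np.mgrid[105:175,205:280]; v=v.ravel();u=u.ravel(); P=pts(c,np.c_[u,v],d[v,u]); k=(P[:,2]>61)&(P[:,2]<70); print('collar',np.median(P[k][:,2]),cv2.minEnclosingCircle(P[k][:,:2].astype(np.float32)),P[k].mean(0),k.sum())
k=(P[:,2]>40)&(P[:,2]<50); print('lid',np.median(P[k][:,2]))
# box corners (screws at lid corners) pixels
cs=np.array([[162+297/5,77+58/5],[162+176/5,77+404/5]]); L=onplane(c,cs,45); print('corner screws',L,np.degrees(np.arctan2(*(L[0]-L[1])[[1,0]])))
E=onplane(c,[[162+258/5,77],[162+122/5,77+430/5]],45); print('short edge',np.linalg.norm(E[0]-E[1]),np.degrees(np.arctan2(*(E[0]-E[1])[[1,0]])))
E
python3 - <<'E'
from h import *
print(delta([498.4,106.2,200]))
E
```

```text
[241 122  17  30 285] [250.19298246 135.13684211]
[225 126  18  30 298] [232.08053691 142.25167785]
[312 162  21  21 340] [321.62941176 171.79117647]
depth z brass 57.153877182773485
brass hull circle ((533.47802734375, -142.52027893066406), 15.947436332702637) [ 533.69434619 -142.25629374   55.5       ]
slot [ 533.96370543 -142.4772818    55.5       ] (np.float64(37.00421289719836), array([ 8.52878977, 30.04854898]))
slot at floor [ 533.10809954 -142.39811148   47.        ]
hex [ 525.51831286 -226.24817      57.        ]
collar 66.85867033829635 ((533.9725952148438, -142.4829559326172), 21.85236930847168) [ 534.29348941 -142.25502676   66.71958222] 831
lid 45.726273355178
corner screws [[ 572.1236293  -112.01108913   45.        ]
 [ 502.18182183 -105.13846231   45.        ]] -5.611986144665198
short edge 86.13627249551465 -4.430360990862815
[  4.18762561 -12.94555444  -1.21288869]
```

move_arm(increments=[0.35, -1, -0.1, 0, 0, 0, 0.35, -1, -0.1, 0, 0, 0, 0.35, -1, -0.1, 0, 0, 0, 0.35, -1, -0.1, 0, 0, 0, 0.35, -1, -0.1, 0, 0, 0, 0.35, -1, -0.1, 0, 0, 0, 0.35, -1, -0.1, 0, 0, 0, 0.35, -1, -0.1, 0, 0, 0, 0.35, -1, -0.1, 0, 0, 0, 0.35, -1, -0.1, 0, 0, 0, 0.35, -1, -0.1, 0, 0, 0, 0.35, -1, -0.1, 0, 0, 0])

```text
time: 3.2
ee_pos: [503.2, 87.2, 200.5]
eef_rot: [3.11, 0.442, -0.0]
wrist_force: [0.5, 0.3, -0.1]
finger_gap: 85.6
```

move_arm(increments=[0, 0, 0, 0, 0, -0.935, 0, 0, 0, 0, 0, -0.935, 0, 0, 0, 0, 0, -0.935, 0, 0, 0, 0, 0, -0.935, 0, 0, 0, 0, 0, -0.935, 0, 0, 0, 0, 0, -0.935, 0, 0, 0, 0, 0, -0.935, 0, 0, 0, 0, 0, -0.935, 0, 0, 0, 0, 0, -0.935, 0, 0, 0, 0, 0, -0.935, 0, 0, 0, 0, 0, -0.935, 0, 0, 0, 0, 0, -0.935])

```text
time: 4.2
ee_pos: [503.2, 86.1, 200.4]
eef_rot: [2.607, 1.753, -0.001]
wrist_force: [0.5, -0.5, 0.2]
finger_gap: 85.5
```

Run:
```python
from h import *
p,R,o=tool();print(p,yaw(),o['qpos'],delta([498.4,106.2,150])); im,d,c=snap('wrist','wr2')
q=proj(c,[[498,106,97]]); print(q)
```

```text
[503.24760293  86.14030948 200.38318722] [ 67.81724542 -22.18275863] [ 1.66755794e-01  2.10156257e-01  1.90624855e+00 -2.92323044e-04
  1.02554888e+00  5.54069586e-01] [ 0.83824815 -0.60268691  2.51892805]
[[238.21893033 173.81584287]]
```

View pics/wr2.png

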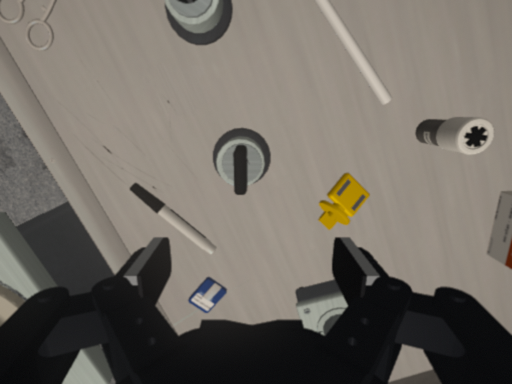

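The wing is at wrist (240,170) and lines up with the image vertical, so the jaw direction is right. I refine its position and move in.

Run:
```python
from h import *
im,d,c=load('wr2'); g=im.max(2)
m=np.zeros(g.shape,np.uint8); m[140:200,228:253]=(g<40)[140:200,228:253]
n,l,st,ce=cv2.connectedComponentsWithStats(m); print(st[1:])
i=1+np.argmax(st[1:,4]); v,u=np.nonzero(l==i); P=pts(c,np.c_[u,v],d[v,u]); print(np.percentile(P[:,2],[5,25,50,75,95]))
k=P[:,2]>88; Q=onplane(c,np.c_[u,v][k],97)
print(cv2.minAreaRect(Q[:,:2].astype(np.float32)),Q.mean(0))
r=cv2.minAreaRect(Q[:,:2].astype(np.float32))[0]
for z in(150,80,61): print(delta([*r,z]))
```

```text
[[235 146  11  47 187]
 [239 156   1   1   1]
 [235 158   1   4   4]
 [235 163   2   4   6]
 [235 168   2   9  10]
 [236 186   1   1   1]]
[82.91380771 95.44842463 96.36134722 96.94754064 97.73895313]
((500.78778076171875, 108.23213195800781), (41.07130813598633, 9.026710510253906), 67.5242691040039) [505.204834   113.38801285  97.        ]
[ 0.98045659 -0.52506386  2.51721808]
[ 0.98196462 -0.52418704  6.01721764]
[ 0.98237394 -0.52394905  6.96721753]
```

move_arm(increments=[0.45, -0.28, 0.2, 0, 0, 0, 0.45, -0.28, 0.3, 0, 0, 0, 0, 0, 0.7, 0, 0, 0, 0, 0, 0.7, 0, 0, 0, 0, 0, 0.7, 0, 0, 0, 0, 0, 0.7, 0, 0, 0, 0, 0, 0.7, 0, 0, 0, 0, 0, 0.7, 0, 0, 0, 0, 0, 0.7, 0, 0, 0, 0, 0, 0.7, 0, 0, 0, 0, 0, 0.6, 0, 0, 0, 0, 0, 0.27, 0, 0, 0])

```text
time: 5.25
ee_pos: [498.7, 108.4, 59.0]
eef_rot: [-2.611, -1.746, 0.004]
wrist_force: [-0.7, -0.7, 0.2]
finger_gap: 85.4
```

Run:
```python
from h import *
p,R,o=tool();print(p,yaw(),delta([499.5,107,61])); im,d,c=snap('wrist','wr3')
```

```text
[498.73465277 108.44436355  58.9647661 ] [ 67.54131987 -22.45886145] [-0.05226393  0.06272271 -0.10183144]
```

View pics/wr3.png

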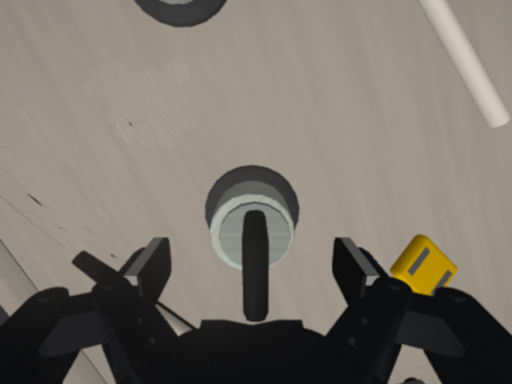

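The wing sits at (255,212)–(255,320), centred between the fingers, so I close.

move_arm(increments=[0, 0, -0.1, 0, 0, 0, 0, 0, 0, 0, 0, 0, 0, 0, 0, 0, 0, 0, 0, 0, 0, 0, 0, 0, 0, 0, 0, 0, 0, 0, 0, 0, 0, 0, 0, 0, 0, 0, 0, 0, 0, 0, 0, 0, 0, 0, 0, 0], jaw=-1, force=70)

```text
time: 5.97
ee_pos: [500.6, 108.0, 63.4]
eef_rot: [2.61, 1.748, 0.001]
wrist_force: [-0.9, 0.3, 5.8]
finger_gap: 11.0
```

Run:
```python
from h import *
p,R,o=tool();print(p,yaw(),o['finger_gap'],o['wrist_force']); im,d,c=snap('wrist','wr4')
m=np.zeros(im.shape[:2],np.uint8)
for z in(97,):
  print(onplane(c,[[255,212],[255,320]],z), R.T@(onplane(c,[[255,212],[255,320]],z)-p).T)
```

```text
[500.56720246 107.98371694  63.38289643] [ 67.62021209 -22.37980428] 10.977167872188325 [-0.92017763  0.31934111  5.84742356]
[[513.31826645 135.71505646  97.        ]
 [492.49572308  84.39018647  97.        ]] [[ 30.51346388 -24.87369414]
 [  1.25235234   1.53981699]
 [-33.60188405 -33.62798559]]
```

View pics/wr4.png

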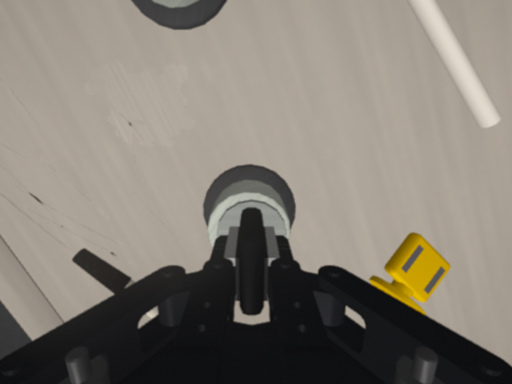

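Gripped: gap 11 mm, with the handle about 2.7 mm behind the TCP along tool x. I lift straight out, then turn clockwise toward the slot angle.

move_arm(increments=[0, 0, -0.3, 0, 0, 0, 0, 0, -0.5, 0, 0, 0, 0, 0, -0.6, 0, 0, 0, 0, 0, -0.6, 0, 0, 0, 0, 0, -0.6, 0, 0, 0, 0, 0, -0.6, 0, 0, 0, 0, 0, 0, 0, 0, 0.8, 0, 0, 0, 0, 0, 1, 0, 0, 0, 0, 0, 1, 0, 0, 0, 0, 0, 1, 0, 0, 0, 0, 0, 1, 0, 0, 0, 0, 0, 1])

```text
time: 7.02
ee_pos: [500.2, 107.9, 127.7]
eef_rot: [2.944, 1.096, 0.001]
wrist_force: [-0.9, 0.9, -1.5]
finger_gap: 11.2
```

Run:
```python
from h import *
p,R,o=tool();print(p,yaw(),o['finger_gap'],o['wrist_force']);print(delta([536,-140.9,p[2]])); im,d,c=snap('scene','sc1')
im=cv2.imread('pics/sc1.png'); cv2.imwrite('pics/sc1c.png',cv2.resize(im[100:300,150:400],(750,600)))
```

```text
[500.22625977 107.91563756 127.68231692] [ 40.817896   -49.18210803] 11.192423194490644 [-0.90459025  0.89738321 -1.49958968]
[-6.77834179e+00  1.05842589e+01 -4.54715122e-04]
```

View pics/sc1c.png

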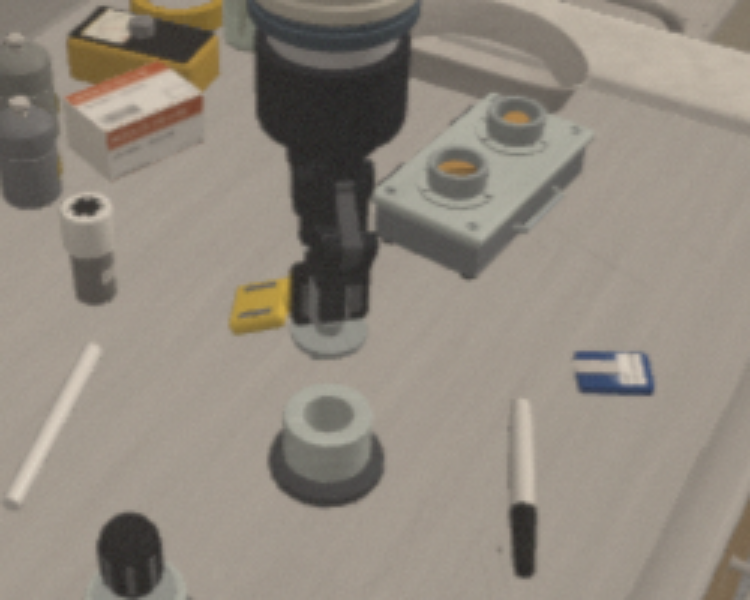

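The driver is out and upright. Now across to the box.

move_arm(increments=[-0.56, 0.88, 0, 0, 0, 0, -0.56, 0.88, 0, 0, 0, 0, -0.56, 0.88, 0, 0, 0, 0, -0.56, 0.88, 0, 0, 0, 0, -0.56, 0.88, 0, 0, 0, 0, -0.56, 0.88, 0, 0, 0, 0, -0.56, 0.88, 0, 0, 0, 0, -0.56, 0.88, 0, 0, 0, 0, -0.56, 0.88, 0, 0, 0, 0, -0.56, 0.88, 0, 0, 0, 0, -0.56, 0.88, 0, 0, 0, 0, -0.56, 0.88, 0, 0, 0, 0])

```text
time: 8.07
ee_pos: [537.6, -140.7, 127.5]
eef_rot: [2.941, 1.104, 0.0]
wrist_force: [0.5, 0.4, -0.7]
finger_gap: 11.1
```

Run:
```python
from h import *
p,R,o=tool();print(p,yaw(),o['finger_gap'],o['wrist_force']);print(delta([536,-140.9,p[2]]))
```

```text
[ 537.58831978 -140.70182927  127.53750204] [ 41.15745334 -48.84254909] 11.0871106592956 [ 0.5215688   0.42496023 -0.69582409]
[-6.63137118e-02 -4.48059096e-02 -2.24584383e-05]
```

move_arm(increments=[-0.06, -0.04, 0, 0, 0, 0.9, 0, 0, 0, 0, 0, 0, 0, 0, 0, 0, 0, 0])

```text
time: 8.32
ee_pos: [535.9, -139.9, 127.2]
eef_rot: [-2.979, -0.998, 0.0]
wrist_force: [0.1, 0.3, -1.3]
finger_gap: 11.4
```

Run:
```python
from h import *
p,R,o=tool();print(p,yaw());print(delta([536,-140.9,p[2]]))
im,d,c=snap('wrist','wr5'); im2,d2,c2=snap('scene','sc2')
print(proj(c,[[533.8,-142.5,66]]),proj(c2,[[533.8,-142.5,66]]))
a=im[140:340,150:350,::-1]; b=im2[90:190,250:350,::-1]
cv2.imwrite('pics/c5.png',np.hstack([cv2.resize(a,(400,400)),cv2.resize(b,(400,400))]))
```

```text
[ 535.87739103 -139.85051786  127.18647058] [ 37.04504722 -52.95495283]
[-2.67195533e-02  4.55760864e-02 -1.01716048e-05]
[[252.75154222 209.56778656]] [[302.42600158 153.84606249]]
```

View pics/c5.png

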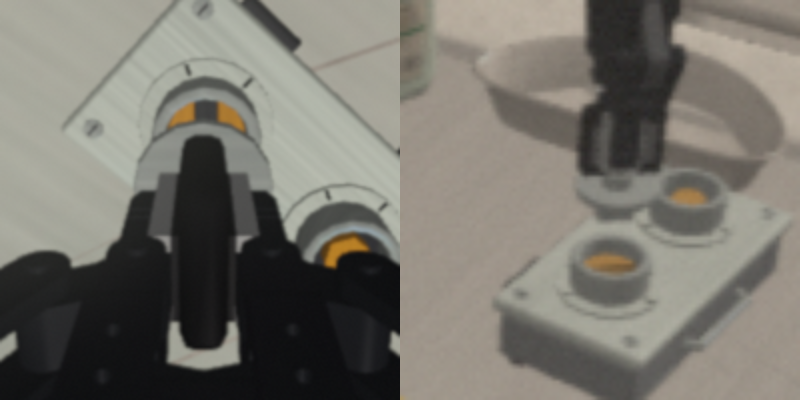

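In the wrist crop the slot line (206) and the wing (204) line up. I lower.

move_arm(increments=[-0.02, 0.04, 0.2, 0, 0, 0, 0, 0, 0.3, 0, 0, 0, 0, 0, 0.3, 0, 0, 0, 0, 0, 0.3, 0, 0, 0, 0, 0, 0.3, 0, 0, 0, 0, 0, 0.2, 0, 0, 0, 0, 0, 0.1, 0, 0, 0])

```text
time: 9.0
ee_pos: [535.8, -140.5, 91.8]
eef_rot: [-2.979, -0.995, 0.002]
wrist_force: [0.0, 0.7, -1.6]
finger_gap: 11.4
```

move_arm(increments=[0, 0, 0.1, 0, 0, 0, 0, 0, 0.1, 0, 0, 0, 0, 0, 0.05, 0, 0, 0, 0, 0, 0, 0, 0, 0])

```text
time: 9.33
ee_pos: [536.3, -140.7, 87.8]
eef_rot: [-2.98, -0.995, 0.0]
wrist_force: [-0.8, -0.3, -0.9]
finger_gap: 11.0
```

Run:
```python
from h import *
p,R,o=tool();print(p,yaw(),o['wrist_force'],o['torque']);print(delta([536,-140.9,p[2]]))
im2,d2,c2=snap('scene','sc3')
b=im2[90:190,250:350,::-1]
cv2.imwrite('pics/c6.png',cv2.resize(b,(500,500)))
```

```text
[ 536.26452918 -140.70011242   87.79141096] [ 36.91773973 -53.0822603 ] [-0.75603484 -0.28461337 -0.87432071] [-0.01031784  0.02952197  0.02294774]
[-1.65778388e-02  4.57854401e-05  1.89029400e-07]
```

View pics/c6.png

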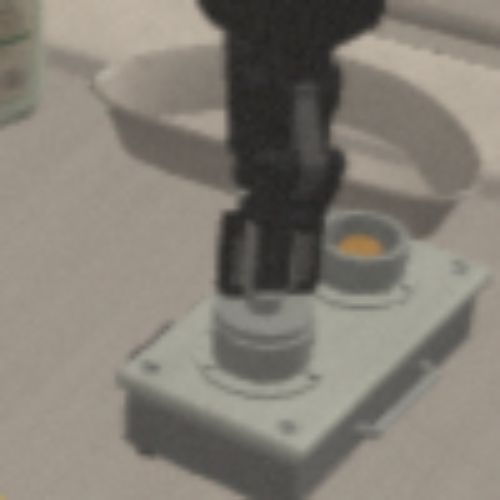

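No force yet and the disc is almost on the collar. I keep lowering in small steps.

move_arm(increments=[0, 0, 0.08, 0, 0, 0, 0, 0, 0.07, 0, 0, 0, 0, 0, 0, 0, 0, 0])

```text
time: 9.63
ee_pos: [536.5, -140.8, 85.4]
eef_rot: [2.98, 0.995, 0.001]
wrist_force: [-1.4, 0.6, 4.9]
finger_gap: 11.2
```

move_arm(increments=[0, 0, 0.06, 0, 0, 0, 0, 0, 0, 0, 0, 0])

```text
time: 9.8
ee_pos: [536.6, -140.8, 85.4]
eef_rot: [2.98, 0.995, 0.001]
wrist_force: [-7.0, 1.4, 19.1]
finger_gap: 11.2
```

Run:
```python
from h import *
p,R,o=tool();print(p,yaw(),o['wrist_force'],o['torque'])
im2,d2,c2=snap('scene','sc4')
b=im2[120:180,270:330,::-1]
cv2.imwrite('pics/c7.png',cv2.resize(b,(600,600),interpolation=2))
```

```text
[ 536.60645089 -140.77534389   85.37061322] [ 36.91688584 -53.08312831] [-7.04597085  1.3995224  19.13014508] [0.33121268 1.02190771 0.00991107]
```

View pics/c7.png

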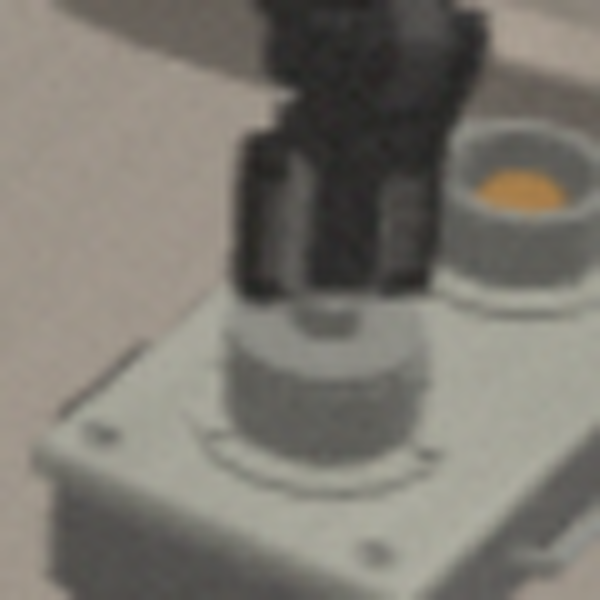

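The disc is down on the collar (19 N, handle at about face + 42 mm). I ease the pressure slightly and turn clockwise about the handle axis.

move_arm(increments=[0, 0, -0.05, 0, 0, 0.4, 0, 0.008, 0, 0, 0, 0.8, 0, 0.008, 0, 0, 0, 0.8, 0, 0.008, 0, 0, 0, 0.8, 0, 0.008, 0, 0, 0, 0.8, 0, 0.008, 0, 0, 0, 0.8, 0, 0.008, 0, 0, 0, 0.8, 0, 0.008, 0, 0, 0, 0.8, 0, 0.008, 0, 0, 0, 0.8, 0, 0.008, 0, 0, 0, 0.8, 0, 0.008, 0, 0, 0, 0.8, 0, 0, 0, 0, 0, 0])

```text
time: 10.85
ee_pos: [537.6, -142.3, 85.5]
eef_rot: [3.141, -0.049, 0.003]
wrist_force: [-0.7, 0.4, 5.3]
finger_gap: 11.5
```

Run:
```python
from h import *
p,R,o=tool();print(p,yaw(),o['wrist_force'],o['torque'],o['qpos'])
```

```text
[ 537.55661313 -142.32488815   85.45140261] [ -1.78017464 -91.78020513] [-0.73059539  0.41686474  5.26658613] [ 0.11261208  0.10928244 -0.02042947] [-2.61558287e-01  4.29810240e-01  1.89891521e+00  8.26324812e-05
  8.11193977e-01  1.34025136e+00]
```

move_arm(increments=[0, 0.005, 0, 0, 0, 0.5, 0, 0.005, 0, 0, 0, 0.5, 0, 0.005, 0, 0, 0, 0.5, 0, 0.005, 0, 0, 0, 0.5, 0, 0.005, 0, 0, 0, 0.4, 0, 0.005, 0, 0, 0, 0.4, 0, 0, 0, 0, 0, 0])

```text
time: 11.43
ee_pos: [537.5, -143.0, 85.4]
eef_rot: [3.116, -0.396, 0.003]
wrist_force: [-0.0, 1.0, 4.7]
finger_gap: 11.1
```

Run:
```python
from h import *
p,R,o=tool();print(p,yaw(),o['wrist_force'],o['torque'])
```

```text
[ 537.48893257 -143.02769238   85.39964101] [ -14.48495107 -104.4849579 ] [-0.00828147  0.98240569  4.71422475] [-0.02949628  0.10774166  0.00944457]
```

move_arm(increments=[0, 0, 0, 0, 0, 0.4, 0, 0, 0, 0, 0, 0.3, 0, 0, 0, 0, 0, 0, 0, 0, 0, 0, 0, 0])

```text
time: 11.77
ee_pos: [537.5, -143.1, 85.4]
eef_rot: [3.104, -0.48, 0.003]
wrist_force: [0.5, 0.1, 5.8]
finger_gap: 11.2
```

Run:
```python
from h import *
p,R,o=tool();print(p,yaw(),o['wrist_force'],o['torque'])
```

```text
[ 537.48593927 -143.14115055   85.44548441] [ -17.59082382 -107.59083971] [0.46857831 0.08577862 5.79113951] [-0.15022257  0.11725026 -0.03668033]
```

move_arm(increments=[0, 0, 0, 0, 0, 0.4, 0, 0, 0, 0, 0, 0.3, 0, 0, 0, 0, 0, 0, 0, 0, 0, 0, 0, 0])

```text
time: 12.1
ee_pos: [537.4, -143.3, 85.4]
eef_rot: [3.089, -0.567, 0.003]
wrist_force: [-1.0, -1.8, 5.6]
finger_gap: 10.9
```

Run:
```python
from h import *
p,R,o=tool();print(p,yaw(),o['wrist_force'],o['torque'])
```

```text
[ 537.40793445 -143.25401156   85.38814519] [ -20.79202404 -110.79205081] [-1.00021139 -1.77096436  5.649565  ] [-0.25574203  0.19151263  0.05882297]
```

move_arm(increments=[0, 0, 0, 0, 0, 0.4, 0, 0, 0, 0, 0, 0.3, 0, 0, 0, 0, 0, 0, 0, 0, 0, 0, 0, 0])

```text
time: 12.43
ee_pos: [537.4, -143.4, 85.4]
eef_rot: [3.072, -0.653, 0.003]
wrist_force: [-1.2, -1.4, 5.8]
finger_gap: 11.2
```

Run:
```python
from h import *
p,R,o=tool();print(p,yaw(),o['wrist_force'],o['torque'])
im,d,c=snap('wrist','wr8'); cv2.imwrite('pics/wr8c.png',cv2.resize(im[140:340,150:350,::-1],(600,600)))
```

```text
[ 537.36768773 -143.35757511   85.44131152] [ -23.98265398 -113.98269295] [-1.15746271 -1.43924926  5.78547604] [-0.36594744  0.205366    0.13130597]
```

View pics/wr8c.png

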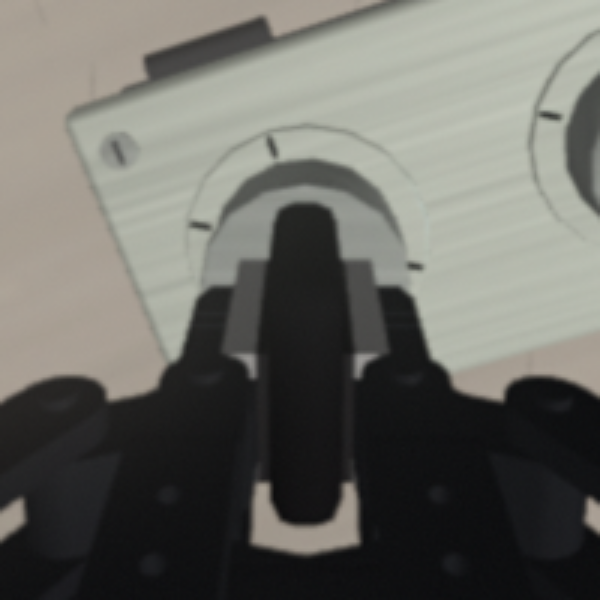

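The torque has started to rise (0.13 N m against 0.06 for the stiff screw). I push on until the stop is unmistakable.

move_arm(increments=[0, 0, 0, 0, 0, 0.4, 0, 0, 0, 0, 0, 0.4, 0, 0, 0, 0, 0, 0, 0, 0, 0, 0, 0, 0])

```text
time: 12.82
ee_pos: [537.2, -143.4, 85.4]
eef_rot: [3.05, -0.75, 0.002]
wrist_force: [-2.6, -2.5, 6.7]
finger_gap: 10.9
```

Run:
```python
from h import *
p,R,o=tool();print(p,yaw(),o['finger_gap'],o['wrist_force'],o['torque'])
```

```text
[ 537.22681647 -143.44295536   85.44236863] [ -27.62361454 -117.62367037] 10.939658465163236 [-2.57595148 -2.45396637  6.7121875 ] [-0.47211801  0.30434716  0.27766684]
```

The torque is 0.28 N m, well above the screw's own 0.06, so it is on the stop. I relieve the twist a little, release, and rise straight up.

move_arm(increments=[0, 0, 0, 0, 0, -0.5, 0, 0, 0, 0, 0, 0, 0, 0, 0, 0, 0, 0])

```text
time: 13.07
ee_pos: [537.2, -143.4, 85.4]
eef_rot: [3.064, -0.688, 0.002]
wrist_force: [-1.1, -2.3, 6.9]
finger_gap: 10.9
```

move_arm(increments=[0, 0, 0, 0, 0, 0, 0, 0, 0, 0, 0, 0, 0, 0, 0, 0, 0, 0, 0, 0, 0, 0, 0, 0, 0, 0, 0, 0, 0, 0, 0, 0, 0, 0, 0, 0, 0, 0, 0, 0, 0, 0, 0, 0, 0, 0, 0, 0], jaw=0.4)

```text
time: 13.73
ee_pos: [536.7, -142.8, 84.6]
eef_rot: [-3.065, 0.691, 0.0]
wrist_force: [0.7, -0.1, 0.6]
finger_gap: 59.8
```

Run:
```python
from h import *
p,R,o=tool();print(p,yaw(),o['finger_gap'],o['wrist_force'],o['torque'])
im,d,c=snap('wrist','wr9'); cv2.imwrite('pics/wr9c.png',cv2.resize(im[140:340,150:350,::-1],(600,600)))
```

```text
[ 536.70675028 -142.75341091   84.64976933] [ -25.41417444 -115.41417448] 59.806159689664796 [ 0.68433744 -0.11340271  0.6146098 ] [-0.01574103  0.01785245 -0.00261142]
```

View pics/wr9c.png

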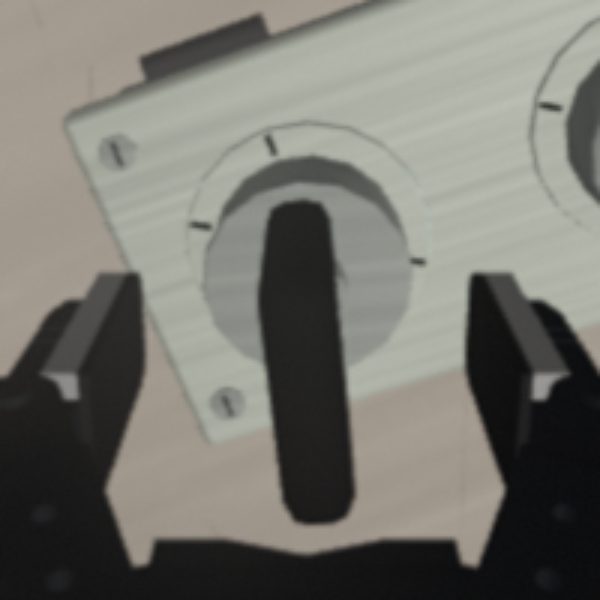

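The driver stands on its own with the disc flat on the collar. I rise and check.

move_arm(increments=[0, 0, -0.3, 0, 0, 0, 0, 0, -0.6, 0, 0, 0, 0, 0, -1, 0, 0, 0, 0, 0, -1, 0, 0, 0, 0, 0, -1, 0, 0, 0, 0, 0, -1, 0, 0, 0, 0, 0, -0.8, 0, 0, 0, 0, 0, -0.3, 0, 0, 0, 0, 0, 0, 0, 0, 0])

```text
time: 14.53
ee_pos: [537.8, -143.1, 207.1]
eef_rot: [3.064, -0.691, 0.006]
wrist_force: [-0.9, 0.9, -0.5]
finger_gap: 60.1
```

Run:
```python
from h import *
p,R,o=tool();print(p,yaw(),o['finger_gap'])
im,d,c=snap('wrist','wr10'); im2,d2,c2=snap('scene','sc10')
u,v=proj(c,[[533.8,-142.5,105]])[0].astype(int); print(u,v)
cv2.imwrite('pics/c10.png',np.hstack([cv2.resize(im[v-50:v+50,u-50:u+50,::-1],(400,400)),cv2.resize(im2[90:190,250:350,::-1],(400,400))]))
g=im.max(2); m=np.zeros(g.shape,np.uint8); m[v-40:v+40,u-20:u+20]=(g<45)[v-40:v+40,u-20:u+20]
n,l,st,ce=cv2.connectedComponentsWithStats(m); i=1+np.argmax(st[1:,4]); vv,uu=np.nonzero(l==i)
P=pts(c,np.c_[uu,vv],d[vv,uu]); print(st[i],np.percentile(P[:,2],[5,50,90,98]))
k=P[:,2]>112; Q=onplane(c,np.c_[uu,vv][k],119); print(cv2.minAreaRect(Q[:,:2].astype(np.float32)))
v0,u0=np.mgrid[v-45:v+45,u-45:u+45]; v0=v0.ravel();u0=u0.ravel(); P=pts(c,np.c_[u0,v0],d[v0,u0]); I=im[v0,u0].max(1)
k=(P[:,2]>67)&(P[:,2]<77)&(I>60); A=np.c_[P[k][:,:2],np.ones(k.sum())]; print('disc',P[k].mean(0),np.linalg.lstsq(A,P[k][:,2],rcond=None)[0][:2], cv2.minEnclosingCircle(P[k][:,:2].astype(np.float32)))
```

```text
[ 537.79282262 -143.05292884  207.08897833] [ -25.41673727 -115.41657521] 60.074754754888026
252 195
[245 168  14  51 524] [104.7252003  118.72319719 119.79762463 120.29008195]
((537.1744384765625, -143.29205322265625), (9.566829681396484, 42.08195877075195), 69.56342315673828)
disc [ 536.60287775 -143.85308026   72.12611924] [-0.00655172  0.00424254] ((534.9735107421875, -142.75299072265625), 22.012113571166992)
```

View pics/c10.png

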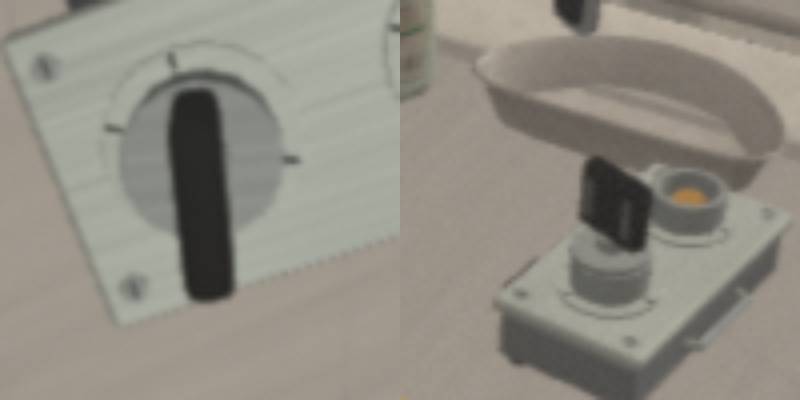

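The wing is at −20.4°, about 0.26 rad past straight across the lid. That is the 0.2 rad of play plus roughly 3° of measuring error, so the screw is at its stop. The disc top is at z 72.1 (72 expected when seated) and level, and the disc is centred within 2 mm. I hand in.

Run:
```python
from h import *
print(hand_in(),observe()['time'])
```

```text
the job is handed in; nothing more can be done
the job is handed in; nothing more can be done
```

I locked the slotted screw and handed the job in at about 15 s. The flat screwdriver is released and standing upright in the slot. The hand-in gave no verdict, so this rests on my own checks.

**What I did:** I took the black wing driver out of its stand and lowered it into the slot until the disc sat on the collar, with about 19 N at first contact. I then turned it clockwise until the torque reached 0.28 N m against the screw's own 0.06 N m. I released it and rose clear. The round-handled driver and the yellow look-alike were not touched.

**Last checks, after release:**
- **Seating:** the disc top is at z 72.1 mm, against 72 mm expected when fully in. It is level to about 0.01 rad and within about 2 mm of the screw's axis.
- **Screw position:** I could not see the slot under the disc, so the lock is inferred from the torque and the wing angle. The wing is about 15° past straight across the lid.
- **Disagreement:** the stated play of 0.2 rad accounts for only 11.5° of that 15°. The extra 3° is probably measuring error or a little more play, and it does not suggest the screw stopped short.
- **Gripper:** it was 120 mm above the grasp height and clear of everything.

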